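# Re-rack the forming stakes in reverse order

## Task

Four steel forming stakes stand in a row in the pale wooden rack on the jeweller's bench. Move them one at a time to the empty aluminium rack so that they stand in reverse order, one upright in each compartment: the stake now farthest left as the robot sees it goes to the far right compartment, the next to the next, and so on. Set each down gently, drop none and knock none over.

Things in the scene. Friction and masses are not known exactly. Their poses are not given: they have to be found in the camera images.
- dome: Loose steel forming stake with a hemispherical dome of 34 mm diameter on a cylindrical body 34 mm in diameter; body from 8 to 44 mm above the underside, total height 61 mm. Stands upright on a round flat foot 36 mm in diameter and 8 mm thick; 0.17 to 0.35 kg. Origin: centre of the underside of the foot; z up its axis.
- cone: Loose steel forming stake with a pointed cone (42 to 78 mm above the underside) on a cylindrical body 28 mm in diameter; body from 8 to 42 mm, total height 78 mm. Stands upright on a round flat foot 36 mm in diameter and 8 mm thick; 0.17 to 0.35 kg. Origin: centre of the underside of the foot; z up its axis.
- square: Loose steel forming stake with a square block head 18 x 18 x 18 mm on a cylindrical body 26 mm in diameter; body from 8 to 44 mm, total height 62 mm. Stands upright on a round flat foot 36 mm in diameter and 8 mm thick; 0.17 to 0.35 kg. Origin: centre of the underside of the foot; z up its axis.
- stepped: Loose steel forming stake with a stepped pin head (16 mm, then 8 mm in diameter) on a cylindrical body 24 mm in diameter; body from 8 to 42 mm, total height 68 mm. Stands upright on a round flat foot 36 mm in diameter and 8 mm thick; 0.17 to 0.35 kg. Origin: centre of the underside of the foot; z up its axis.
- pad_dome: Fixed round cork pad, 48 mm in diameter, 3 mm thick, on the floor of the compartment of the wooden rack where the dome stake stands at the start: it stays there and marks that stake's first place. Origin: centre of its underside, 5 mm above the bench; the stake stands on top of it, 8 mm above the bench.
- pad_cone: Fixed round cork pad, 48 mm in diameter, 3 mm thick, on the floor of the compartment of the wooden rack where the cone stake stands at the start: it stays there and marks that stake's first place. Origin: centre of its underside, 5 mm above the bench; the stake stands on top of it, 8 mm above the bench.
- pad_square: Fixed round cork pad, 48 mm in diameter, 3 mm thick, on the floor of the compartment of the wooden rack where the square stake stands at the start: it stays there and marks that stake's first place. Origin: centre of its underside, 5 mm above the bench; the stake stands on top of it, 8 mm above the bench.
- pad_stepped: Fixed round cork pad, 48 mm in diameter, 3 mm thick, on the floor of the compartment of the wooden rack where the stepped stake stands at the start: it stays there and marks that stake's first place. Origin: centre of its underside, 5 mm above the bench; the stake stands on top of it, 8 mm above the bench.
- rack_wood: The pale wooden rack, where the stakes stand at the start. Fixed, 244 (y) x 60 (x) mm; walls 4 thick, 16 high. Four compartments 56 (y) x 52 (x) mm, centres at x = 0, y = -90, -30, 30, 90 mm in its frame. Origin: centre of underside, on the bench; +y end is the left end as the robot sees it, x points away from the robot, yaw within 0.15 rad. Floor 5 mm above the bench, cork pads on it.
- rack_metal: The bare aluminium rack, empty at the start. Fixed, 244 (y) x 60 (x) mm; walls 4 thick, 16 high. Four compartments 56 (y) x 52 (x) mm, centres at x = 0, y = -90, -30, 30, 90 mm in its frame. Origin: centre of underside, on the bench; +y end is the left end as the robot sees it, x points away from the robot, yaw within 0.15 rad. Floor 8 mm above the bench, bare.

How it is judged:
By the outcome, as a careful person would: the job done as asked, in the order asked, and still so for the second after the job is handed in, with the robot touching nothing.
It also fails if it takes over 96 s, if anything falls off the work surface, if the arm or the gripper's body presses on something with over 40 N, if the wrist force passes 120 N, or if a joint passes its speed limit or range.

## Robot

A 6-joint arm with a two-finger parallel gripper is mounted at the origin on the work surface. World frame = base frame: x ahead of the robot, y to its left, z up, the work surface at z = 0. Lengths are in m, angles in rad, forces in N, time in s.
With the tool pointing down it reaches from about 0.35 to 0.975 m from the base axis. Payload 4.9 kg.
Tool frame: the origin (TCP) lies at the very end of the fingers, on their centre line; the grasp point (between the pads) lies ctrl.grip_point_offset behind it (ctrl.grip_point_offset is the distance from the TCP to the grasp point, in m); z points along the fingers, y is the line along which they close (so a half turn about z gives the same grasp; the last joint's range is limited). The gripper opens to 85 mm and grips with 20 to 120 N. Pads are 22 mm wide; open, the fingers measure 114 mm over their backs; the gripper's body (76 mm by 85 mm) begins 54 mm behind the grasp point. The pads swing forward as they close: fully open they stand 13 mm farther back than shut.
Start: joints at [-1.302, 0.053, 1.613, -0, 1.476, -0.119], TCP at [0.236, -0.579, 0.231] pointing down, gripper open.
Joint ranges: [-3.01, 3.01], [-1.01, 2.22], [0.06, 2.58], [-1.02, 4.17], [0.09, 2.62], [-3.14, 3.14]. Speed limits (rad/s): [2.57, 2.57, 3.14, 3.14, 3.14, 3.14].

## Interface

Orientations are given as a rotation vector (axis times angle).
In Python, from station import ctrl gives the robot as it stands. The module is installed in compiled form; this text tells all that it offers.
- The arm moves only by the tool drive_tool, never from a script. Its argument "steps" is a list of rows, each an object with "translation": the shift along the tool's x, y, z normalised to -1 to 1, where 1 is 4 cm, a list of three; "angular": the turn, a rotation vector about the tool's x, y, z normalised to -1 to 1, where 1 is 8 degrees, a list of three; "gripper": the opening, from 0 (shut) to 1 (fully open). In form: [{"translation": [dx, dy, dz], "angular": [wx, wy, wz], "gripper": gripper}, ...]. A call has 1 to 8 rows; each row shifts and turns the commanded pose from where the row before left it, along the tool's axes as they then stand; what a row does not reach is not made up. A row lasts 1/8 s, in which the tool goes at most 62.5 mm and 10.7 degrees, less where a joint would pass 70% of its speed; a pose out of reach is approached as far as the arm can. A call with a number of a shift or a turn outside -1 to 1 is refused whole. A call with a gripper value outside its range is refused whole. The fingers move at their own pace and stop on an object; "force" is the grip in N (left out, the last holds). Time passes only in rows, so rows that do not move let the fingers close. It gives the time, the measured TCP pose, the force, the opening and the grip force at its end, in the units of the state.
- ctrl.get_obs(): the state, without advancing time (a new reading comes with each control period).
- ctrl.get_image(name): name is "scene" or "side" or "wrist"; returns a dict with "color" (400x640x3 uint8, red, green, blue), "depth" (400x640 float32, m along the optical axis (not along the pixel's ray), 0 where there is no reading), "fx", "fy", "cx", "cy" (pixels), "R" (3x3) and "t" (3): a world point X has camera coordinates R X + t. Camera axes: x right, y down, z forward; pixel columns grow to the right and rows downward; lengths in m; the calibration is good to about 2 mm. A picture is of the moment at which its call begins.
- ctrl.finish_job(): hands the job in; it is judged then, once.
The state is a dict: "t": time; "q": joint angles; "dq": joint speeds; "effort": joint torques, N m; "tool_pos": TCP position; "tool_rot": TCP orientation; "contact_force": force on the tool from outside, world axes, zero at the start; "wrist_torque": the same for the moment, N m; "opening": finger opening in m; "grip_force": force on a finger pad.
Only numpy, scipy, OpenCV 4.12 (cv2) and the standard library are available. Lean on these libraries where they do the work, as an engineer would, in place of code of your own. Each camera call takes 0.05 s, during which the arm holds its last target. There are 200 camera calls.

## Working session

There is one attempt and no reset: what is moved stays moved. The work goes in short steps, Python scripts to look and compute and a tool call to move; the robot and the scene stay as the last step left them, time stands still between calls to the robot, and variables do not carry over. Pictures are saved under pics/ and viewed, at most 14 in all, crops included, and the job is handed in when it is done.

Besides the shell and the picture viewer there is one more tool, called after "Emit:" as name(argument=value, ...), one argument or row to a line, values as JSON. drive_tool: Moves the arm, as the interface text tells. Its arguments: {"type":"object","properties":{"steps":{"type":"array"},"force":{"type":"number"}},"required":["steps"]}

```bash
mkdir -p pics; python3 - <<'E'
from station import ctrl
import cv2,numpy as np
o=ctrl.get_obs()
print({k:np.round(v,3) for k,v in o.items()}, ctrl.grip_point_offset)
for n in("scene","side"):
    m=ctrl.get_image(n); cv2.imwrite(f"pics/{n}0.png",m["color"][...,::-1]); np.savez(f"{n}0.npz",**m)
    print(n,m["fx"],m["cx"],m["cy"],np.round(m["R"],3).tolist(),np.round(m["t"],3), np.round(-m["R"].T@m["t"],3))
E
```

```text
{'t': np.float64(0.0), 'q': array([-1.302,  0.053,  1.614, -0.   ,  1.476, -0.119]), 'dq': array([-0.001,  0.001, -0.   ,  0.001,  0.   ,  0.003]), 'effort': array([ 0.0000e+00, -3.9369e+01, -3.7017e+01, -0.0000e+00,  7.0000e-03,
       -0.0000e+00]), 'tool_pos': array([ 0.236, -0.578,  0.23 ]), 'tool_rot': array([-3.081, -0.605,  0.   ]), 'contact_force': array([-0.08 ,  0.388,  0.038]), 'wrist_torque': array([ 0.019, -0.003, -0.049]), 'grip_force': np.float64(0.0), 'opening': np.float64(0.085)} 0.0187
scene 383.6677682783019 320.75335409288186 199.29633253491215 [[0.671, 0.742, 0.014], [0.602, -0.533, -0.594], [-0.433, 0.407, -0.804]] [-0.361 -0.327  0.967] [ 0.858 -0.3    0.589]
side 503.8597284906142 324.7604046301064 199.01954755246499 [[-0.81, -0.586, 0.022], [-0.312, 0.399, -0.862], [0.497, -0.705, -0.506]] [0.428 0.228 0.523] [0.158 0.528 0.452]
```

View pics/scene0.png

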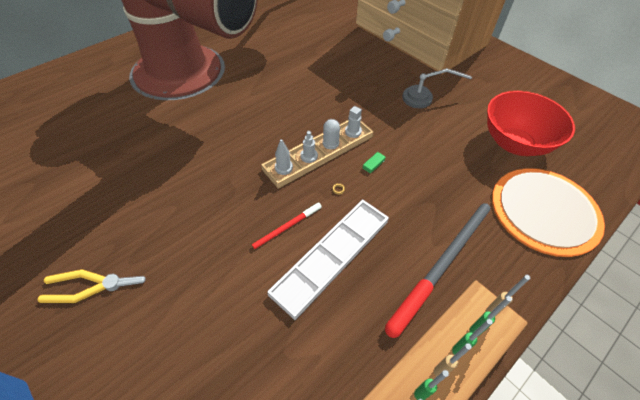

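View pics/side0.png

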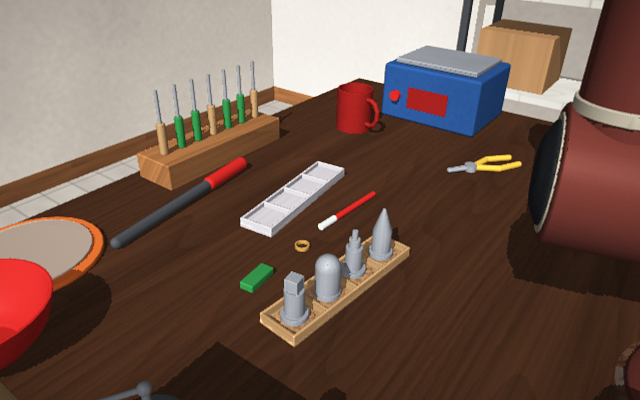

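```bash
cat > h.py <<'E'
import numpy as np
def cloud(m):
    d=m["depth"]; v,u=np.mgrid[:400,:640]
    P=np.stack([(u-m["cx"])/m["fx"]*d,(v-m["cy"])/m["fy"]*d,d],-1)
    return (P-m["t"])@m["R"]   # R^T (p-t)
def pix(m,X):
    c=m["R"]@X+m["t"]; return m["fx"]*c[0]/c[2]+m["cx"], m["fy"]*c[1]/c[2]+m["cy"]
def ray(m,u,v,z):
    d=np.array([(u-m["cx"])/m["fx"],(v-m["cy"])/m["fy"],1])@m["R"]; o=-m["R"].T@m["t"]
    return (o+d*(z-o[2])/d[2])[:2]
E
python3 - <<'E'
from h import *; import cv2
for n in("scene","side"):
    m=dict(np.load(n+"0.npz")); X=cloud(m); ok=m["depth"]>0
    rects={"scene":{"wood":(250,90,385,190),"metal":(262,195,395,320)},"side":{"wood":(255,195,415,345),"metal":(235,158,350,238)}}[n]
    for k,(a,b,c,d) in rects.items():
        S=np.zeros((400,640),bool); S[b:d,a:c]=1; S&=ok
        Q=X[S]; C=m["color"][S].astype(int)
        print(n,k,"bench z",np.median(Q[C.sum(1)<200][:,2]))
        if k=="metal": M=(C.min(1)>100)&(Q[:,2]>.003)
        else: M=(Q[:,2]>.006)&(Q[:,2]<.02)
        W=Q[M]; h=np.histogram(W[:,2],bins=np.arange(0,.03,.002)); print(h[0])
        top=W[(W[:,2]>.003)&(W[:,2]<.022)]
        lab=np.zeros((500,1000),np.uint8)
        r=cv2.minAreaRect((top[:,:2]*1000).astype(np.float32)); print(r)
    # stake tops
    a,b,c,d=rects["wood"]; S=np.zeros((400,640),bool); S[max(b-10,0):d,a:c]=1; S&=ok&(X[...,2]>.03)&(X[...,2]<.1)
    k,l,st,ce=cv2.connectedComponentsWithStats(S.astype(np.uint8))
    for i in range(1,k):
        if st[i,4]>20: q=X[l==i]; print(st[i], q.mean(0).round(4), q[:,2].max().round(4))
E
```

```text
scene wood bench z -0.0009765678831814724
[  0   0   0 423 291 311 272 473 118  44   0   0   0   0]
((484.99432373046875, 72.95956420898438), (246.0873260498047, 137.0380859375), 83.89620208740234)
scene metal bench z -0.000677801157753163
[   0   32  426 2356  871  178  289  660  170    3    0    0    0    0]
((610.9688720703125, -73.90254211425781), (125.30744934082031, 245.3767547607422), 6.319096088409424)
[348 106  13  23 235] [0.4599 0.1627 0.0537] 0.0713
[323 120  17  22 306] [0.4554 0.1013 0.0529] 0.07
[303 131  12  23 199] [0.4521 0.0447 0.0508] 0.0763
[275 140  15  26 278] [ 0.444  -0.0147  0.055 ] 0.0861
side wood bench z 0.0005837723441486993
[   0    0    0  887 1597  741  684  825 1115  147    0    0    0    0]
((494.7492980957031, 27.637405395507812), (226.26051330566406, 348.1932678222656), 42.70814514160156)
side metal bench z 0.00045204816959280446
[   0   61  119  491 1199  313  276  402  337    9    0    0    0    0]
((608.3262939453125, -74.15730285644531), (127.81671142578125, 246.77915954589844), 6.3191633224487305)
[372 209  20  39 552] [ 0.4322 -0.003   0.0547] 0.087
[345 230  18  35 450] [0.4426 0.0538 0.051 ] 0.0779
[315 254  26  36 801] [0.4413 0.1161 0.053 ] 0.0706
[283 272  22  39 730] [0.4501 0.1727 0.0542] 0.0721
```

```bash
cat > fit.py <<'E'
from h import *
from scipy.optimize import least_squares
g={"wood":[.448,.075,.1],"metal":[.61,-.074,.11]}
def rackfit(Q,g0):
    # rim points to the nearest rim-wall centre line
    def loc(p):
        c,s=np.cos(p[2]),np.sin(p[2]); D=Q[:,:2]-p[:2]; return D[:,0]*c+D[:,1]*s,-D[:,0]*s+D[:,1]*c
    def res(p):
        x,y=loc(p); dl=np.hypot(np.abs(x)-28,0) if 0 else np.hypot(np.abs(np.abs(x)-.028),np.maximum(np.abs(y)-.122,0))
        dt=np.min([np.hypot(y-k,np.maximum(np.abs(x)-.03,0)) for k in(-.12,-.06,0,.06,.12)],0)
        return np.clip(np.minimum(dl,dt)-.002,0,.03)
    b=min((least_squares(res,[g0[0]+a,g0[1]+e,g0[2]+y],loss="soft_l1",f_scale=.002,diff_step=1e-4) for a in(-.008,0,.008) for e in(-.012,0,.012) for y in(-.05,0,.05)),key=lambda r:r.cost)
    return b.x, np.sqrt(np.mean(res(b.x)**2)),len(Q)
if __name__=="__main__":
  allQ={"wood":[],"metal":[]}; ST={}
  for n in("scene","side"):
    m=dict(np.load(n+"0.npz")); X=cloud(m); ok=m["depth"]>0
    for k,p in g.items():
        c,s=np.cos(p[2]),np.sin(p[2]); D=X[...,:2]-p[:2]; x=D[...,0]*c+D[...,1]*s;y=-D[...,0]*s+D[...,1]*c
        S=ok&(abs(x)<.045)&(abs(y)<.14)&(X[...,2]>.0135)&(X[...,2]<.0185)
        if k=="wood": C=m["color"].astype(int); S&=(C[...,0]-C[...,2]>30)
        allQ[k].append(X[S]); r=rackfit(X[S],p); print(n,k,np.round(r[0],4),r[1:])
    for name,c0,rad in(("square",(.453,.166),.013),("dome",(.448,.108),.017),("stepped",(.446,.048),.012),("cone",(.438,-.01),.014)):
        S=ok&(np.hypot(X[...,0]-c0[0],X[...,1]-c0[1])<.028)&(X[...,2]>.02)&(X[...,2]<.048); Q=X[S]
        ST.setdefault(name,[]).append(Q)
        f=lambda Q:least_squares(lambda p:np.hypot(Q[:,0]-p[0],Q[:,1]-p[1])-rad,c0,loss="soft_l1",f_scale=.001).x.round(4)
        print(n,name,f(Q),len(Q)); 
        if n=="side": print("  both",f(np.vstack(ST[name])))
  for k in g: print(k,np.round(rackfit(np.vstack(allQ[k]),g[k])[0],4))
E
python3 fit.py
```

```text
scene wood [ 0.4481  0.0767 -0.0964] (np.float64(0.002157553265263632), 380)
scene metal [ 0.6433 -0.071   0.1089] (np.float64(8.498587681740038e-05), 528)
scene square [0.4553 0.168 ] 125
scene dome [0.4483 0.1083] 163
scene stepped [0.447  0.0487] 117
scene cone [ 0.4372 -0.01  ] 140
side wood [ 0.4452  0.0775 -0.0966] (np.float64(0.0005620407555641925), 1020)
side metal [ 0.6408 -0.07    0.1085] (np.float64(0.0003032169431559292), 496)
side square [0.4547 0.1672] 372
  both [0.4549 0.1674]
side dome [0.4476 0.1075] 434
  both [0.4478 0.1077]
side stepped [0.446  0.0479] 283
  both [0.4463 0.0481]
side cone [ 0.4363 -0.0106] 312
  both [ 0.4366 -0.0105]
wood [ 0.4461  0.0773 -0.0933]
metal [ 0.6419 -0.0703  0.1116]
```

```bash
sed -i 's/"metal":\[.61,-.074,.11\]/"metal":[.64,-.07,.109]/; s/"wood":\[.448,.075,.1\]/"wood":[.446,.077,-.096]/' fit.py; python3 fit.py | grep -v -e square -e cone -e both; python3 - <<'E'
from h import *; import cv2
a=[]
for n in("scene","side"):
    m=dict(np.load(n+"0.npz")); im=m["color"][...,::-1].copy(); im=cv2.resize(im,None,fx=3,fy=3,interpolation=cv2.INTER_CUBIC); U=[]
    for p in([.446,.077,-.096],[.6419,-.0703,.1095]):
        c,s=np.cos(p[2]),np.sin(p[2])
        pts=[pix(m,np.array([p[0]+c*x-s*y,p[1]+s*x+c*y,.016])) for x,y in((-.03,-.122),(.03,-.122),(.03,.122),(-.03,.122))]
        cv2.polylines(im,[np.int32(np.array(pts)*3+1)],1,(0,0,255),1); U+=pts
    U=np.array(U)*3; c=U.mean(0).astype(int); x,y=max(c[0]-270,0),max(c[1]-300,0)
    a.append(im[y:y+560,x:x+540][::1]) 
cv2.imwrite("pics/ov.png",cv2.resize(np.hstack([i[:500] for i in a]),(800,370)))
E
```

```text
scene wood [ 0.448   0.0767 -0.0969] (np.float64(0.002029568423246623), 433)
scene metal [ 0.6433 -0.0709  0.1093] (np.float64(7.266065337819485e-05), 945)
scene dome [0.4483 0.1083] 163
scene stepped [0.447  0.0487] 117
side wood [ 0.4452  0.0774 -0.0973] (np.float64(0.000534157180051062), 1154)
side metal [ 0.6407 -0.07    0.1072] (np.float64(0.00030620231509033614), 812)
side dome [0.4476 0.1075] 434
side stepped [0.446  0.0479] 283
wood [ 0.446   0.0773 -0.0955]
metal [ 0.6419 -0.0703  0.111 ]
```

View pics/ov.png

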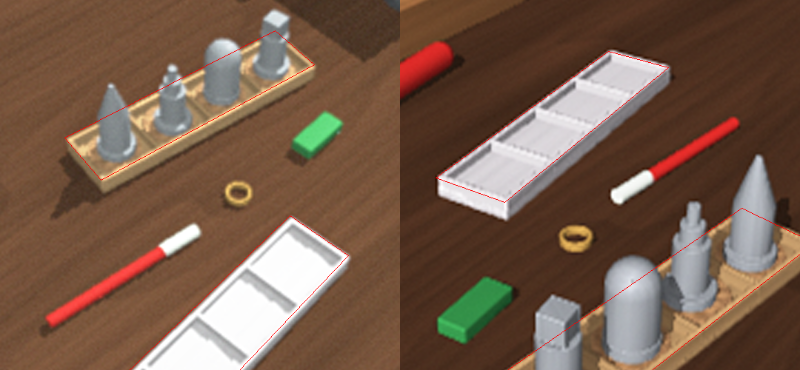

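Emit:
drive_tool(
  steps=[
    {"translation": [0, 0, 0], "angular": [0, 0, -1], "gripper": 1},
    {"translation": [0, 0, 0], "angular": [0, 0, -1], "gripper": 1},
    {"translation": [0, 0, 0], "angular": [0, 0, -1], "gripper": 1},
    {"translation": [0, 0, 0], "angular": [0, 0, -1], "gripper": 1},
    {"translation": [0, 0, 0], "angular": [0, 0, -1], "gripper": 1},
    {"translation": [0, 0, 0], "angular": [0, 0, -1], "gripper": 1},
    {"translation": [0, 0, 0], "angular": [0, 0, -1], "gripper": 1},
    {"translation": [0, 0, 0], "angular": [0, 0, -1], "gripper": 1},
  ],
  force=60,
)

```text
t: 1.1
tool_pos: [0.2362, -0.5782, 0.2305]
tool_rot: [-2.288, -2.151, -0.001]
contact_force: [-0.1, -0.3, 0.6]
opening: 0.0851
grip_force: 0.0
```

Emit:
drive_tool(
  steps=[
    {"translation": [0, 0, 0], "angular": [0, 0, -0.44], "gripper": 1},
    {"translation": [0.9, 0.9, 0], "angular": [0, 0, 0], "gripper": 1},
    {"translation": [1, 0.9, 0], "angular": [0, 0, 0], "gripper": 1},
    {"translation": [1, 0.9, 0], "angular": [0, 0, 0], "gripper": 1},
    {"translation": [1, 0.9, 0], "angular": [0, 0, 0], "gripper": 1},
    {"translation": [1, 0.9, 0], "angular": [0, 0, 0], "gripper": 1},
    {"translation": [1, 0.9, 0], "angular": [0, 0, 0], "gripper": 1},
    {"translation": [1, 0, 0], "angular": [0, 0, 0], "gripper": 1},
  ],
)

```text
t: 2.1
tool_pos: [0.455, -0.3017, 0.2307]
tool_rot: [-2.224, -2.218, -0.001]
contact_force: [0.5, -0.2, -0.6]
opening: 0.0855
grip_force: 0.0
```

Emit:
drive_tool(
  steps=[
    {"translation": [1, 0, 0], "angular": [0, 0, 0], "gripper": 1},
    {"translation": [1, 0, 0], "angular": [0, 0, 0], "gripper": 1},
    {"translation": [1, 0, 0], "angular": [0, 0, 0], "gripper": 1},
    {"translation": [1, 0, 0.5], "angular": [0, 0, 0], "gripper": 1},
    {"translation": [1, 0, 0.5], "angular": [0, 0, 0], "gripper": 1},
    {"translation": [1, 0, 0.5], "angular": [0, 0, 0], "gripper": 1},
    {"translation": [1, 0, 0.5], "angular": [0, 0, 0], "gripper": 1},
    {"translation": [1, 0, 0], "angular": [0, 0, 0], "gripper": 1},
  ],
)

```text
t: 3.1
tool_pos: [0.4531, 0.0179, 0.1487]
tool_rot: [-2.224, -2.214, 0.004]
contact_force: [0.9, -0.2, -0.0]
opening: 0.085
grip_force: 0.0
```

Emit:
drive_tool(
  steps=[
    {"translation": [1, 0, 0], "angular": [0, 0, 0], "gripper": 1},
    {"translation": [1, 0, 0], "angular": [0, 0, 0], "gripper": 1},
    {"translation": [1, 0, 0], "angular": [0, 0, 0], "gripper": 1},
    {"translation": [0.74, 0.04, 0], "angular": [0, 0, 0], "gripper": 1},
    {"translation": [0, 0, 0], "angular": [0, 0, 0], "gripper": 1},
    {"translation": [0, 0, 0], "angular": [0, 0, 0], "gripper": 1},
  ],
)

```text
t: 3.85
tool_pos: [0.457, 0.1655, 0.1509]
tool_rot: [-2.226, -2.216, 0.002]
contact_force: [-0.7, -0.2, -0.9]
opening: 0.0851
grip_force: 0.0
```

```bash
python3 - <<'E'
from station import ctrl
import cv2
from fit import *
m=ctrl.get_image("wrist"); cv2.imwrite("pics/w1.png",m["color"][...,::-1])
X=cloud(m); ok=m["depth"]>0; o=ctrl.get_obs(); print(o["tool_pos"])
for name,c0,rad,z0,z1 in(("square",(.455,.167),.018,.009,.0158),("dome",(.448,.108),.017,.02,.05)):
    S=ok&(np.hypot(X[...,0]-c0[0],X[...,1]-c0[1])<.03)&(X[...,2]>.02)&(X[...,2]<.1); Q=X[S]
    print(name,len(Q),np.histogram(Q[:,2],bins=np.arange(.02,.1,.01))[0])
    for a,b in((.066,.076),(.03,.05)):
        q=Q[(Q[:,2]>a)&(Q[:,2]<b)]
        if len(q): print(a,q[:,:2].min(0),q[:,:2].max(0),q[:,:2].mean(0))
E
```

```text
[0.4571685  0.16527427 0.15100346]
square 1321 [ 83  96 103 308 503 228   0]
0.066 [0.44539075 0.15859803] [0.46480532 0.17865923] [0.45495471 0.16903204]
0.03 [0.44227571 0.16203936] [0.46769734 0.18137939] [0.4553838  0.17867309]
dome 1992 [182 196 211 425 978   0   0]
0.066 [0.43874561 0.09942182] [0.45761972 0.11919023] [0.44801353 0.10944886]
0.03 [0.43145464 0.10989022] [0.46458399 0.1260942 ] [0.44868046 0.12205729]
```

View pics/w1.png

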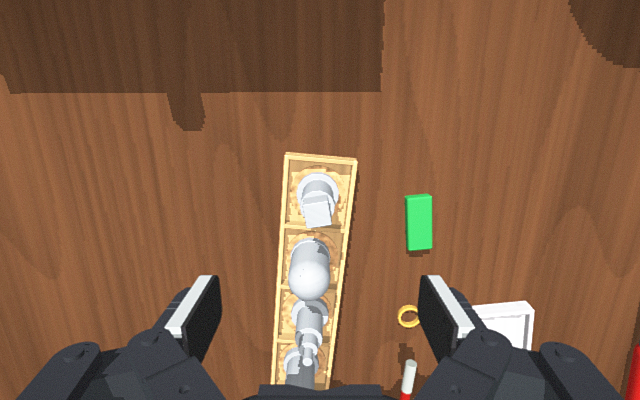

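Emit:
drive_tool(
  steps=[
    {"translation": [0.06, -0.05, 0.8], "angular": [0, 0, 0], "gripper": 1},
    {"translation": [0, 0, 0.8], "angular": [0, 0, 0], "gripper": 1},
    {"translation": [0, 0, 0.8], "angular": [0, 0, 0], "gripper": 1},
    {"translation": [0, 0, 0.5], "angular": [0, 0, 0], "gripper": 1},
    {"translation": [0, 0, 0.3], "angular": [0, 0, 0], "gripper": 1},
    {"translation": [0, 0, 0], "angular": [0, 0, 0], "gripper": 1},
    {"translation": [0, 0, 0], "angular": [0, 0, 0], "gripper": 1},
  ],
)

```text
t: 4.78
tool_pos: [0.4562, 0.1684, 0.0243]
tool_rot: [2.226, 2.215, 0.002]
contact_force: [-0.2, 0.6, 0.1]
opening: 0.0856
grip_force: 0.0
```

Emit:
drive_tool(
  steps=[
    {"translation": [0, 0, 0], "angular": [0, 0, 0], "gripper": 0.5},
    {"translation": [0, 0, 0], "angular": [0, 0, 0], "gripper": 0.4},
    {"translation": [0, 0, 0], "angular": [0, 0, 0], "gripper": 0.35},
    {"translation": [0, 0, 0], "angular": [0, 0, 0], "gripper": 0.2},
    {"translation": [0, 0, 0], "angular": [0, 0, 0], "gripper": 0},
    {"translation": [0, 0, 0], "angular": [0, 0, 0], "gripper": 0},
    {"translation": [0, 0, 0], "angular": [0, 0, 0], "gripper": 0},
  ],
  force=60,
)

```text
t: 5.65
tool_pos: [0.4556, 0.1686, 0.0238]
tool_rot: [2.226, 2.216, 0.001]
contact_force: [-1.8, 0.4, 5.7]
opening: 0.0239
grip_force: 58.9
```

Emit:
drive_tool(
  steps=[
    {"translation": [0, 0, -0.2], "angular": [0, 0, 0], "gripper": 0},
    {"translation": [0, 0, -0.5], "angular": [0, 0, 0], "gripper": 0},
    {"translation": [0, 0, -0.8], "angular": [0, 0, 0], "gripper": 0},
    {"translation": [0, 0, -0.8], "angular": [0, 0, 0], "gripper": 0},
    {"translation": [0, 0, -0.2], "angular": [0, 0, 0], "gripper": 0},
    {"translation": [0, 0, 0], "angular": [0, 0, 0], "gripper": 0},
  ],
)

```text
t: 6.4
tool_pos: [0.4551, 0.1684, 0.1228]
tool_rot: [-2.226, -2.216, 0.0]
contact_force: [0.3, 0.4, -2.6]
opening: 0.0238
grip_force: 59.0
```

```bash
python3 - <<'E'
from station import ctrl
import cv2
for n,a in(("side",None),):
    m=ctrl.get_image(n); cv2.imwrite("pics/s2.png",m["color"][100:380,150:550,::-1])
E
```

```text
(no output)
```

View pics/s2.png

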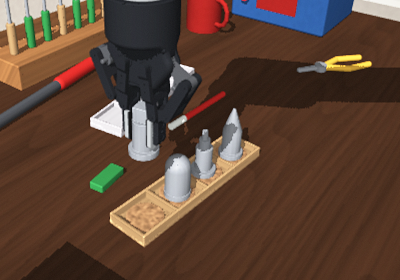

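Emit:
drive_tool(
  steps=[
    {"translation": [-0.5, 0.3, 0], "angular": [0, 0, 0], "gripper": 0},
    {"translation": [-1, 0.6, 0], "angular": [0, 0, 0], "gripper": 0},
    {"translation": [-1, 0.6, 0], "angular": [0, 0, 0], "gripper": 0},
    {"translation": [-1, 0.6, 0], "angular": [0, 0, 0], "gripper": 0},
    {"translation": [-1, 0.6, 0], "angular": [0, 0, 0], "gripper": 0},
    {"translation": [-1, 0.6, 0], "angular": [0, 0, 0], "gripper": 0},
    {"translation": [-1, 0.6, 0], "angular": [0, 0, 0], "gripper": 0},
    {"translation": [-0.8, 0.5, 0], "angular": [0, 0, 0], "gripper": 0},
  ],
)

```text
t: 7.45
tool_pos: [0.6294, -0.1257, 0.1203]
tool_rot: [-2.225, -2.213, 0.003]
contact_force: [-0.1, -0.1, -2.7]
opening: 0.0239
grip_force: 59.1
```

Emit:
drive_tool(
  steps=[
    {"translation": [-0.6, 0.4, 0], "angular": [0, 0, 0], "gripper": 0},
    {"translation": [-0.3, 0.12, 0], "angular": [0, 0, 0], "gripper": 0},
    {"translation": [0, 0, 0], "angular": [0, 0, 0], "gripper": 0},
    {"translation": [0, 0, 0], "angular": [0, 0, 0], "gripper": 0},
  ],
)

```text
t: 7.95
tool_pos: [0.6498, -0.1593, 0.1225]
tool_rot: [-2.224, -2.216, 0.001]
contact_force: [0.3, -0.0, -2.9]
opening: 0.0236
grip_force: 59.2
```

Emit:
drive_tool(
  steps=[
    {"translation": [0, 0.05, 0.5], "angular": [0, 0, 0], "gripper": 0},
    {"translation": [0, 0, 0.8], "angular": [0, 0, 0], "gripper": 0},
    {"translation": [0, 0, 0.6], "angular": [0, 0, 0], "gripper": 0},
    {"translation": [0, 0, 0.3], "angular": [0, 0, 0], "gripper": 0},
    {"translation": [0, 0, 0.17], "angular": [0, 0, 0], "gripper": 0},
    {"translation": [0, 0, 0], "angular": [0, 0, 0], "gripper": 0},
    {"translation": [0, 0, 0], "angular": [0, 0, 0], "gripper": 0},
  ],
)

```text
t: 8.82
tool_pos: [0.6535, -0.1608, 0.0298]
tool_rot: [2.225, 2.215, 0.001]
contact_force: [-0.1, 0.4, -1.7]
opening: 0.0236
grip_force: 59.2
```

Emit:
drive_tool(
  steps=[
    {"translation": [0, 0, 0.04], "angular": [0, 0, 0], "gripper": 0},
    {"translation": [0, 0, 0], "angular": [0, 0, 0], "gripper": 0},
  ],
)

```text
t: 9.07
tool_pos: [0.6528, -0.1605, 0.0273]
tool_rot: [2.226, 2.216, 0.0]
contact_force: [0.3, 0.1, -1.5]
opening: 0.0237
grip_force: 59.2
```

Emit:
drive_tool(
  steps=[
    {"translation": [0, 0, 0.03], "angular": [0, 0, 0], "gripper": 0},
    {"translation": [0, 0, 0.02], "angular": [0, 0, 0], "gripper": 0},
    {"translation": [0, 0, 0], "angular": [0, 0, 0], "gripper": 0},
  ],
)

```text
t: 9.45
tool_pos: [0.6525, -0.1604, 0.0247]
tool_rot: [-2.226, -2.216, 0.0]
contact_force: [0.2, -0.0, -2.3]
opening: 0.0236
grip_force: 59.2
```

Emit:
drive_tool(
  steps=[
    {"translation": [0, 0, 0.02], "angular": [0, 0, 0], "gripper": 0},
    {"translation": [0, 0, 0], "angular": [0, 0, 0], "gripper": 0},
  ],
)

```text
t: 9.7
tool_pos: [0.6526, -0.1604, 0.024]
tool_rot: [-2.226, -2.216, 0.0]
contact_force: [0.0, -0.2, -2.7]
opening: 0.0238
grip_force: 59.2
```

Emit:
drive_tool(
  steps=[
    {"translation": [0, 0, 0.02], "angular": [0, 0, 0], "gripper": 0},
    {"translation": [0, 0, 0], "angular": [0, 0, 0], "gripper": 0},
  ],
)

```text
t: 9.95
tool_pos: [0.6527, -0.1605, 0.0238]
tool_rot: [2.226, 2.216, -0.0]
contact_force: [-2.4, 1.0, 1.2]
opening: 0.0241
grip_force: 59.4
```

Emit:
drive_tool(
  steps=[
    {"translation": [0, 0, 0.02], "angular": [0, 0, 0], "gripper": 0},
    {"translation": [0, 0, 0], "angular": [0, 0, 0], "gripper": 0},
  ],
)

```text
t: 10.2
tool_pos: [0.6528, -0.1605, 0.0238]
tool_rot: [-2.226, -2.216, 0.0]
contact_force: [-4.5, 1.1, 5.9]
opening: 0.0235
grip_force: 59.6
```

Emit:
drive_tool(
  steps=[
    {"translation": [0, 0, -0.02], "angular": [0, 0, 0], "gripper": 0},
    {"translation": [0, 0, 0], "angular": [0, 0, 0], "gripper": 0.35},
    {"translation": [0, 0, 0], "angular": [0, 0, 0], "gripper": 0.5},
    {"translation": [0, 0, 0], "angular": [0, 0, 0], "gripper": 0.8},
    {"translation": [0, 0, 0], "angular": [0, 0, 0], "gripper": 1},
    {"translation": [0, 0, 0], "angular": [0, 0, 0], "gripper": 1},
    {"translation": [0, 0, 0], "angular": [0, 0, 0], "gripper": 1},
  ],
)

```text
t: 11.08
tool_pos: [0.6527, -0.1605, 0.0233]
tool_rot: [2.226, 2.216, 0.0]
contact_force: [-0.1, 0.2, -0.3]
opening: 0.0851
grip_force: 0.0
```

Emit:
drive_tool(
  steps=[
    {"translation": [0, 0, -0.3], "angular": [0, 0, 0], "gripper": 1},
    {"translation": [0, 0, -0.8], "angular": [0, 0, 0], "gripper": 1},
    {"translation": [0, 0, -1], "angular": [0, 0, 0], "gripper": 1},
    {"translation": [0, 0, -0.6], "angular": [0, 0, 0], "gripper": 1},
    {"translation": [0, 0, -0.4], "angular": [0, 0, 0], "gripper": 1},
    {"translation": [0, 0, 0], "angular": [0, 0, 0], "gripper": 1},
  ],
)

```text
t: 11.82
tool_pos: [0.6535, -0.1608, 0.1492]
tool_rot: [2.224, 2.214, 0.002]
contact_force: [-0.9, -0.6, 0.2]
opening: 0.0854
grip_force: 0.0
```

```bash
python3 - <<'E'
from station import ctrl
import cv2
m=ctrl.get_image("side"); cv2.imwrite("pics/s3.png",m["color"][100:380,150:550,::-1])
E
```

```text
(no output)
```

View pics/s3.png

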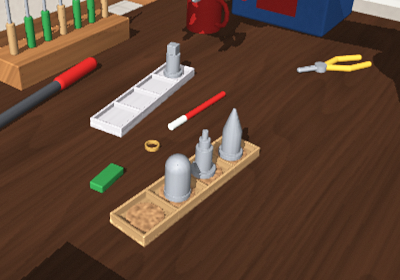

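Emit:
drive_tool(
  steps=[
    {"translation": [0.7, -0.55, 0], "angular": [0, 0, 0], "gripper": 1},
    {"translation": [1, -0.76, 0], "angular": [0, 0, 0], "gripper": 1},
    {"translation": [1, -0.76, 0], "angular": [0, 0, 0], "gripper": 1},
    {"translation": [1, -0.76, 0], "angular": [0, 0, 0], "gripper": 1},
    {"translation": [1, -0.76, 0], "angular": [0, 0, 0], "gripper": 1},
    {"translation": [1, -0.76, 0], "angular": [0, 0, 0], "gripper": 1},
    {"translation": [0.7, -0.55, 0], "angular": [0, 0, 0], "gripper": 1},
    {"translation": [0.31, -0.24, 0], "angular": [0, 0, 0], "gripper": 1},
  ],
)

```text
t: 12.88
tool_pos: [0.4463, 0.1099, 0.1456]
tool_rot: [-2.223, -2.217, 0.003]
contact_force: [0.0, -0.4, -0.4]
opening: 0.0853
grip_force: 0.0
```

Emit:
drive_tool(
  steps=[
    {"translation": [0, 0, 0], "angular": [0, 0, 0], "gripper": 1},
    {"translation": [0, 0, 0], "angular": [0, 0, 0], "gripper": 1},
    {"translation": [0, 0, 0], "angular": [0, 0, 0], "gripper": 1},
  ],
)

```text
t: 13.25
tool_pos: [0.4489, 0.1081, 0.1473]
tool_rot: [2.228, 2.215, -0.0]
contact_force: [0.7, -0.2, -0.7]
opening: 0.0854
grip_force: 0.0
```

Emit:
drive_tool(
  steps=[
    {"translation": [0, 0, 0.6], "angular": [0, 0, 0], "gripper": 1},
    {"translation": [0, 0, 0.9], "angular": [0, 0, 0], "gripper": 1},
    {"translation": [0, 0, 0.8], "angular": [0, 0, 0], "gripper": 1},
    {"translation": [0, 0, 0.5], "angular": [0, 0, 0], "gripper": 1},
    {"translation": [0, 0, 0.3], "angular": [0, 0, 0], "gripper": 1},
    {"translation": [0, 0, 0], "angular": [0, 0, 0], "gripper": 1},
    {"translation": [0, 0, 0], "angular": [0, 0, 0], "gripper": 1},
  ],
)

```text
t: 14.12
tool_pos: [0.4493, 0.1088, 0.0243]
tool_rot: [2.226, 2.215, 0.002]
contact_force: [-0.5, -0.1, 0.5]
opening: 0.0853
grip_force: 0.0
```

Emit:
drive_tool(
  steps=[
    {"translation": [0, 0, 0], "angular": [0, 0, 0], "gripper": 0.6},
    {"translation": [0, 0, 0], "angular": [0, 0, 0], "gripper": 0.5},
    {"translation": [0, 0, 0], "angular": [0, 0, 0], "gripper": 0.42},
    {"translation": [0, 0, 0], "angular": [0, 0, 0], "gripper": 0.3},
    {"translation": [0, 0, 0], "angular": [0, 0, 0], "gripper": 0},
    {"translation": [0, 0, 0], "angular": [0, 0, 0], "gripper": 0},
    {"translation": [0, 0, 0], "angular": [0, 0, 0], "gripper": 0},
  ],
  force=60,
)

```text
t: 15.0
tool_pos: [0.4486, 0.1089, 0.0239]
tool_rot: [2.226, 2.216, 0.001]
contact_force: [-2.2, -0.4, 6.3]
opening: 0.0324
grip_force: 60.2
```

Emit:
drive_tool(
  steps=[
    {"translation": [0, 0, -0.2], "angular": [0, 0, 0], "gripper": 0},
    {"translation": [0, 0, -0.5], "angular": [0, 0, 0], "gripper": 0},
    {"translation": [0, 0, -0.8], "angular": [0, 0, 0], "gripper": 0},
    {"translation": [0, 0, -0.8], "angular": [0, 0, 0], "gripper": 0},
    {"translation": [0, 0, -0.2], "angular": [0, 0, 0], "gripper": 0},
    {"translation": [0, 0, 0], "angular": [0, 0, 0], "gripper": 0},
  ],
)

```text
t: 15.75
tool_pos: [0.4481, 0.1088, 0.1229]
tool_rot: [-2.227, -2.216, 0.0]
contact_force: [-0.6, -0.0, -2.8]
opening: 0.0323
grip_force: 59.9
```

Emit:
drive_tool(
  steps=[
    {"translation": [-0.4, 0.38, 0], "angular": [0, 0, 0], "gripper": 0},
    {"translation": [-0.8, 0.75, 0], "angular": [0, 0, 0], "gripper": 0},
    {"translation": [-0.9, 0.85, 0], "angular": [0, 0, 0], "gripper": 0},
    {"translation": [-0.9, 0.85, 0], "angular": [0, 0, 0], "gripper": 0},
    {"translation": [-0.9, 0.85, 0], "angular": [0, 0, 0], "gripper": 0},
    {"translation": [-0.7, 0.65, 0], "angular": [0, 0, 0], "gripper": 0},
    {"translation": [-0.4, 0.4, 0], "angular": [0, 0, 0], "gripper": 0},
    {"translation": [-0.22, 0.19, 0], "angular": [0, 0, 0], "gripper": 0},
  ],
)

```text
t: 16.75
tool_pos: [0.6441, -0.1027, 0.1209]
tool_rot: [-2.226, -2.213, 0.003]
contact_force: [0.1, -0.5, -2.2]
opening: 0.0324
grip_force: 59.9
```

Emit:
drive_tool(
  steps=[
    {"translation": [0, 0, 0], "angular": [0, 0, 0], "gripper": 0},
    {"translation": [0, 0, 0], "angular": [0, 0, 0], "gripper": 0},
    {"translation": [0, 0, 0], "angular": [0, 0, 0], "gripper": 0},
  ],
)

```text
t: 17.12
tool_pos: [0.6436, -0.1001, 0.1232]
tool_rot: [-2.225, -2.217, 0.0]
contact_force: [-0.6, 0.6, -1.7]
opening: 0.0326
grip_force: 59.9
```

Emit:
drive_tool(
  steps=[
    {"translation": [0, 0, 0.5], "angular": [0, 0, 0], "gripper": 0},
    {"translation": [0, 0, 0.8], "angular": [0, 0, 0], "gripper": 0},
    {"translation": [0, 0, 0.6], "angular": [0, 0, 0], "gripper": 0},
    {"translation": [0, 0, 0.3], "angular": [0, 0, 0], "gripper": 0},
    {"translation": [0, 0, 0.2], "angular": [0, 0, 0], "gripper": 0},
    {"translation": [0, 0, 0.05], "angular": [0, 0, 0], "gripper": 0},
    {"translation": [0, 0, 0], "angular": [0, 0, 0], "gripper": 0},
    {"translation": [0, 0, 0], "angular": [0, 0, 0], "gripper": 0},
  ],
)

```text
t: 18.12
tool_pos: [0.6448, -0.101, 0.0263]
tool_rot: [2.225, 2.215, 0.001]
contact_force: [0.6, -0.7, -1.8]
opening: 0.0322
grip_force: 59.9
```

Emit:
drive_tool(
  steps=[
    {"translation": [0, 0, 0.03], "angular": [0, 0, 0], "gripper": 0},
    {"translation": [0, 0, 0], "angular": [0, 0, 0], "gripper": 0},
  ],
)

```text
t: 18.38
tool_pos: [0.6441, -0.1008, 0.0242]
tool_rot: [2.226, 2.216, 0.0]
contact_force: [-0.7, -0.3, -2.5]
opening: 0.0323
grip_force: 59.9
```

Emit:
drive_tool(
  steps=[
    {"translation": [0, 0, 0.02], "angular": [0, 0, 0], "gripper": 0},
    {"translation": [0, 0, 0], "angular": [0, 0, 0], "gripper": 0},
  ],
)

```text
t: 18.62
tool_pos: [0.6442, -0.1009, 0.024]
tool_rot: [-2.226, -2.216, 0.0]
contact_force: [-2.3, 0.8, 2.7]
opening: 0.0324
grip_force: 60.4
```

Contact felt; release and go for the stepped stake at (.4465, .048).

Emit:
drive_tool(
  steps=[
    {"translation": [0, 0, 0], "angular": [0, 0, 0], "gripper": 0.42},
    {"translation": [0, 0, 0], "angular": [0, 0, 0], "gripper": 0.55},
    {"translation": [0, 0, 0], "angular": [0, 0, 0], "gripper": 0.8},
    {"translation": [0, 0, 0], "angular": [0, 0, 0], "gripper": 1},
    {"translation": [0, 0, 0], "angular": [0, 0, 0], "gripper": 1},
    {"translation": [0, 0, 0], "angular": [0, 0, 0], "gripper": 1},
  ],
)

```text
t: 19.38
tool_pos: [0.6442, -0.1008, 0.0233]
tool_rot: [2.226, 2.216, 0.0]
contact_force: [0.3, 1.3, 0.3]
opening: 0.0857
grip_force: 0.0
```

Emit:
drive_tool(
  steps=[
    {"translation": [0, 0, -0.3], "angular": [0, 0, 0], "gripper": 1},
    {"translation": [0, 0, -0.8], "angular": [0, 0, 0], "gripper": 1},
    {"translation": [0, 0, -1], "angular": [0, 0, 0], "gripper": 1},
    {"translation": [0, 0, -0.6], "angular": [0, 0, 0], "gripper": 1},
    {"translation": [0, 0, -0.4], "angular": [0, 0, 0], "gripper": 1},
    {"translation": [0, 0, 0], "angular": [0, 0, 0], "gripper": 1},
  ],
)

```text
t: 20.12
tool_pos: [0.645, -0.101, 0.1492]
tool_rot: [2.225, 2.215, 0.003]
contact_force: [0.1, -0.1, -0.9]
opening: 0.0852
grip_force: 0.0
```

Emit:
drive_tool(
  steps=[
    {"translation": [0.4, -0.5, 0], "angular": [0, 0, 0], "gripper": 1},
    {"translation": [0.65, -0.85, 0], "angular": [0, 0, 0], "gripper": 1},
    {"translation": [0.65, -0.85, 0], "angular": [0, 0, 0], "gripper": 1},
    {"translation": [0.65, -0.85, 0], "angular": [0, 0, 0], "gripper": 1},
    {"translation": [0.65, -0.85, 0], "angular": [0, 0, 0], "gripper": 1},
    {"translation": [0.5, -0.7, 0], "angular": [0, 0, 0], "gripper": 1},
    {"translation": [0.22, -0.34, 0], "angular": [0, 0, 0], "gripper": 1},
    {"translation": [0, 0, 0], "angular": [0, 0, 0], "gripper": 1},
  ],
)

```text
t: 21.12
tool_pos: [0.4467, 0.0491, 0.1466]
tool_rot: [-2.225, -2.217, 0.001]
contact_force: [0.8, 0.2, -0.9]
opening: 0.0852
grip_force: 0.0
```

```bash
python3 - <<'E'
from station import ctrl
import cv2
from fit import *
m=ctrl.get_image("side"); cv2.imwrite("pics/s4.png",m["color"][100:380,150:550,::-1])
X=cloud(m); ok=m["depth"]>0
for name,c0,rad in(("stepped",(.446,.048),.012),("cone",(.4366,-.01),.014)):
    S=ok&(np.hypot(X[...,0]-c0[0],X[...,1]-c0[1])<.028)&(X[...,2]>.02)&(X[...,2]<.048); Q=X[S]
    print(name,least_squares(lambda p:np.hypot(Q[:,0]-p[0],Q[:,1]-p[1])-rad,c0,loss="soft_l1",f_scale=.001).x.round(4),len(Q))
print(ctrl.get_obs()["tool_pos"])
E
```

```text
stepped [0.4461 0.0478] 277
cone [ 0.4363 -0.0107] 311
[0.44741691 0.04865305 0.14704526]
```

View pics/s4.png

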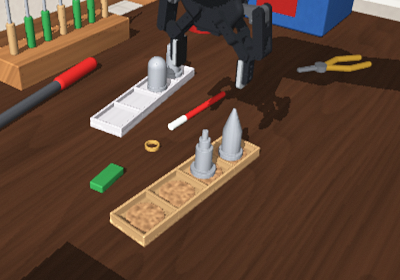

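Emit:
drive_tool(
  steps=[
    {"translation": [0, -0.02, 0.6], "angular": [0, 0, 0], "gripper": 1},
    {"translation": [0, 0, 0.9], "angular": [0, 0, 0], "gripper": 1},
    {"translation": [0, 0, 0.8], "angular": [0, 0, 0], "gripper": 1},
    {"translation": [0, 0, 0.5], "angular": [0, 0, 0], "gripper": 1},
    {"translation": [0, 0, 0.3], "angular": [0, 0, 0], "gripper": 1},
    {"translation": [0, 0, 0], "angular": [0, 0, 0], "gripper": 1},
    {"translation": [0, 0, 0], "angular": [0, 0, 0], "gripper": 1},
  ],
)

```text
t: 22.05
tool_pos: [0.4475, 0.0486, 0.0243]
tool_rot: [2.226, 2.215, 0.002]
contact_force: [-0.0, 0.2, 0.1]
opening: 0.0855
grip_force: 0.0
```

Emit:
drive_tool(
  steps=[
    {"translation": [0, 0, 0], "angular": [0, 0, 0], "gripper": 0.5},
    {"translation": [0, 0, 0], "angular": [0, 0, 0], "gripper": 0.4},
    {"translation": [0, 0, 0], "angular": [0, 0, 0], "gripper": 0.32},
    {"translation": [0, 0, 0], "angular": [0, 0, 0], "gripper": 0.2},
    {"translation": [0, 0, 0], "angular": [0, 0, 0], "gripper": 0},
    {"translation": [0, 0, 0], "angular": [0, 0, 0], "gripper": 0},
    {"translation": [0, 0, 0], "angular": [0, 0, 0], "gripper": 0},
  ],
  force=60,
)

```text
t: 22.92
tool_pos: [0.4469, 0.0489, 0.0238]
tool_rot: [2.226, 2.216, 0.001]
contact_force: [1.1, 0.9, 5.0]
opening: 0.0215
grip_force: 58.9
```

Emit:
drive_tool(
  steps=[
    {"translation": [0, 0, -0.2], "angular": [0, 0, 0], "gripper": 0},
    {"translation": [0, 0, -0.5], "angular": [0, 0, 0], "gripper": 0},
    {"translation": [0, 0, -0.8], "angular": [0, 0, 0], "gripper": 0},
    {"translation": [0, 0, -0.8], "angular": [0, 0, 0], "gripper": 0},
    {"translation": [0, 0, -0.2], "angular": [0, 0, 0], "gripper": 0},
    {"translation": [0, 0, 0], "angular": [0, 0, 0], "gripper": 0},
  ],
)

```text
t: 23.68
tool_pos: [0.4458, 0.0489, 0.1226]
tool_rot: [-2.226, -2.216, 0.001]
contact_force: [-0.2, 0.4, -4.4]
opening: 0.0217
grip_force: 59.1
```

Emit:
drive_tool(
  steps=[
    {"translation": [-0.2, 0.43, 0], "angular": [0, 0, 0], "gripper": 0},
    {"translation": [-0.35, 0.75, 0], "angular": [0, 0, 0], "gripper": 0},
    {"translation": [-0.4, 0.85, 0], "angular": [0, 0, 0], "gripper": 0},
    {"translation": [-0.4, 0.85, 0], "angular": [0, 0, 0], "gripper": 0},
    {"translation": [-0.4, 0.85, 0], "angular": [0, 0, 0], "gripper": 0},
    {"translation": [-0.3, 0.65, 0], "angular": [0, 0, 0], "gripper": 0},
    {"translation": [-0.18, 0.35, 0], "angular": [0, 0, 0], "gripper": 0},
    {"translation": [0, 0.1, 0], "angular": [0, 0, 0], "gripper": 0},
  ],
)

```text
t: 24.68
tool_pos: [0.6386, -0.0413, 0.1215]
tool_rot: [-2.225, -2.214, 0.003]
contact_force: [0.2, 0.2, -3.6]
opening: 0.022
grip_force: 59.3
```

Emit:
drive_tool(
  steps=[
    {"translation": [0, 0, 0], "angular": [0, 0, 0], "gripper": 0},
    {"translation": [0, 0, 0], "angular": [0, 0, 0], "gripper": 0},
    {"translation": [0, 0, 0], "angular": [0, 0, 0], "gripper": 0},
  ],
)

```text
t: 25.05
tool_pos: [0.6387, -0.0408, 0.1235]
tool_rot: [-2.226, -2.217, -0.0]
contact_force: [-1.1, -0.0, -3.3]
opening: 0.0215
grip_force: 59.3
```

Emit:
drive_tool(
  steps=[
    {"translation": [0, 0, 0.5], "angular": [0, 0, 0], "gripper": 0},
    {"translation": [0, 0, 0.8], "angular": [0, 0, 0], "gripper": 0},
    {"translation": [0, 0, 0.6], "angular": [0, 0, 0], "gripper": 0},
    {"translation": [0, 0, 0.2], "angular": [0, 0, 0], "gripper": 0},
    {"translation": [0, 0, 0], "angular": [0, 0, 0], "gripper": 0},
    {"translation": [0, 0, 0], "angular": [0, 0, 0], "gripper": 0},
  ],
)

```text
t: 25.8
tool_pos: [0.6402, -0.0414, 0.0406]
tool_rot: [2.225, 2.215, 0.002]
contact_force: [-0.1, -0.3, -2.9]
opening: 0.0217
grip_force: 59.2
```

Emit:
drive_tool(
  steps=[
    {"translation": [0, 0, 0.2], "angular": [0, 0, 0], "gripper": 0},
    {"translation": [0, 0, 0.15], "angular": [0, 0, 0], "gripper": 0},
    {"translation": [0, 0, 0], "angular": [0, 0, 0], "gripper": 0},
    {"translation": [0, 0, 0], "angular": [0, 0, 0], "gripper": 0},
  ],
)

```text
t: 26.3
tool_pos: [0.6392, -0.0412, 0.0252]
tool_rot: [-2.226, -2.216, 0.0]
contact_force: [0.2, 0.3, -3.2]
opening: 0.0215
grip_force: 59.2
```

Emit:
drive_tool(
  steps=[
    {"translation": [0, 0, 0.03], "angular": [0, 0, 0], "gripper": 0},
    {"translation": [0, 0, 0], "angular": [0, 0, 0], "gripper": 0},
  ],
)

```text
t: 26.55
tool_pos: [0.6392, -0.0412, 0.0242]
tool_rot: [2.226, 2.216, 0.0]
contact_force: [0.1, -0.3, -3.5]
opening: 0.0217
grip_force: 59.2
```

Emit:
drive_tool(
  steps=[
    {"translation": [0, 0, 0.02], "angular": [0, 0, 0], "gripper": 0},
    {"translation": [0, 0, 0], "angular": [0, 0, 0], "gripper": 0},
  ],
)

```text
t: 26.8
tool_pos: [0.6394, -0.0412, 0.0238]
tool_rot: [2.226, 2.216, 0.0]
contact_force: [-1.4, -0.5, 1.0]
opening: 0.0217
grip_force: 59.7
```

Emit:
drive_tool(
  steps=[
    {"translation": [0, 0, 0], "angular": [0, 0, 0], "gripper": 0.3},
    {"translation": [0, 0, 0], "angular": [0, 0, 0], "gripper": 0.45},
    {"translation": [0, 0, 0], "angular": [0, 0, 0], "gripper": 0.8},
    {"translation": [0, 0, 0], "angular": [0, 0, 0], "gripper": 1},
    {"translation": [0, 0, 0], "angular": [0, 0, 0], "gripper": 1},
    {"translation": [0, 0, 0], "angular": [0, 0, 0], "gripper": 1},
  ],
)

```text
t: 27.55
tool_pos: [0.6392, -0.0412, 0.0233]
tool_rot: [-2.226, -2.216, 0.0]
contact_force: [-0.1, 0.5, -0.0]
opening: 0.0855
grip_force: 0.0
```

Emit:
drive_tool(
  steps=[
    {"translation": [0, 0, -0.3], "angular": [0, 0, 0], "gripper": 1},
    {"translation": [0, 0, -0.8], "angular": [0, 0, 0], "gripper": 1},
    {"translation": [0, 0, -1], "angular": [0, 0, 0], "gripper": 1},
    {"translation": [0, 0, -0.6], "angular": [0, 0, 0], "gripper": 1},
    {"translation": [0, 0, -0.4], "angular": [0, 0, 0], "gripper": 1},
    {"translation": [0, 0, 0], "angular": [0, 0, 0], "gripper": 1},
  ],
)

```text
t: 28.3
tool_pos: [0.6401, -0.0414, 0.1492]
tool_rot: [2.225, 2.215, 0.003]
contact_force: [0.5, -0.3, -0.1]
opening: 0.0853
grip_force: 0.0
```

Emit:
drive_tool(
  steps=[
    {"translation": [0.07, -0.5, 0], "angular": [0, 0, 0], "gripper": 1},
    {"translation": [0.15, -0.9, 0], "angular": [0, 0, 0], "gripper": 1},
    {"translation": [0.15, -0.95, 0], "angular": [0, 0, 0], "gripper": 1},
    {"translation": [0.15, -0.95, 0], "angular": [0, 0, 0], "gripper": 1},
    {"translation": [0.15, -0.9, 0], "angular": [0, 0, 0], "gripper": 1},
    {"translation": [0.1, -0.6, 0], "angular": [0, 0, 0], "gripper": 1},
    {"translation": [0, -0.27, 0], "angular": [0, 0, 0], "gripper": 1},
    {"translation": [0, 0, 0], "angular": [0, 0, 0], "gripper": 1},
  ],
)

```text
t: 29.3
tool_pos: [0.4361, -0.0095, 0.1467]
tool_rot: [-2.226, -2.216, 0.001]
contact_force: [0.4, -0.1, 0.6]
opening: 0.0853
grip_force: 0.0
```

Emit:
drive_tool(
  steps=[
    {"translation": [0, 0, 0], "angular": [0, 0, 0], "gripper": 1},
    {"translation": [0, 0, 0], "angular": [0, 0, 0], "gripper": 1},
  ],
)

```text
t: 29.55
tool_pos: [0.4371, -0.0096, 0.1474]
tool_rot: [-2.227, -2.216, 0.0]
contact_force: [0.0, -0.2, -0.1]
opening: 0.0854
grip_force: 0.0
```

Emit:
drive_tool(
  steps=[
    {"translation": [-0.02, -0.02, 0.6], "angular": [0, 0, 0], "gripper": 1},
    {"translation": [0, 0, 0.9], "angular": [0, 0, 0], "gripper": 1},
    {"translation": [0, 0, 0.8], "angular": [0, 0, 0], "gripper": 1},
    {"translation": [0, 0, 0.5], "angular": [0, 0, 0], "gripper": 1},
    {"translation": [0, 0, 0.3], "angular": [0, 0, 0], "gripper": 1},
    {"translation": [0, 0, 0], "angular": [0, 0, 0], "gripper": 1},
    {"translation": [0, 0, 0], "angular": [0, 0, 0], "gripper": 1},
  ],
)

```text
t: 30.42
tool_pos: [0.4367, -0.0104, 0.0243]
tool_rot: [2.225, 2.215, 0.001]
contact_force: [0.0, 0.3, 0.4]
opening: 0.0851
grip_force: 0.0
```

Emit:
drive_tool(
  steps=[
    {"translation": [0, 0, 0], "angular": [0, 0, 0], "gripper": 0.5},
    {"translation": [0, 0, 0], "angular": [0, 0, 0], "gripper": 0.4},
    {"translation": [0, 0, 0], "angular": [0, 0, 0], "gripper": 0.35},
    {"translation": [0, 0, 0], "angular": [0, 0, 0], "gripper": 0.2},
    {"translation": [0, 0, 0], "angular": [0, 0, 0], "gripper": 0},
    {"translation": [0, 0, 0], "angular": [0, 0, 0], "gripper": 0},
    {"translation": [0, 0, 0], "angular": [0, 0, 0], "gripper": 0},
  ],
  force=60,
)

```text
t: 31.3
tool_pos: [0.4363, -0.0103, 0.024]
tool_rot: [2.226, 2.216, 0.001]
contact_force: [0.1, 0.5, 5.9]
opening: 0.0261
grip_force: 59.7
```

Emit:
drive_tool(
  steps=[
    {"translation": [0, 0, -0.2], "angular": [0, 0, 0], "gripper": 0},
    {"translation": [0, 0, -0.5], "angular": [0, 0, 0], "gripper": 0},
    {"translation": [0, 0, -0.8], "angular": [0, 0, 0], "gripper": 0},
    {"translation": [0, 0, -0.8], "angular": [0, 0, 0], "gripper": 0},
    {"translation": [0, 0, -0.2], "angular": [0, 0, 0], "gripper": 0},
    {"translation": [0, 0, 0], "angular": [0, 0, 0], "gripper": 0},
  ],
)

```text
t: 32.05
tool_pos: [0.4353, -0.0102, 0.1227]
tool_rot: [-2.226, -2.216, 0.0]
contact_force: [0.1, 0.2, -2.8]
opening: 0.0261
grip_force: 59.4
```

Emit:
drive_tool(
  steps=[
    {"translation": [0.05, 0.43, 0], "angular": [0, 0, 0], "gripper": 0},
    {"translation": [0.12, 0.75, 0], "angular": [0, 0, 0], "gripper": 0},
    {"translation": [0.14, 0.87, 0], "angular": [0, 0, 0], "gripper": 0},
    {"translation": [0.14, 0.87, 0], "angular": [0, 0, 0], "gripper": 0},
    {"translation": [0.14, 0.87, 0], "angular": [0, 0, 0], "gripper": 0},
    {"translation": [0.1, 0.65, 0], "angular": [0, 0, 0], "gripper": 0},
    {"translation": [0.05, 0.35, 0], "angular": [0, 0, 0], "gripper": 0},
    {"translation": [0, 0.1, 0], "angular": [0, 0, 0], "gripper": 0},
  ],
)

```text
t: 33.05
tool_pos: [0.6309, 0.0185, 0.1216]
tool_rot: [-2.225, -2.215, 0.003]
contact_force: [-0.7, 0.4, -2.9]
opening: 0.0262
grip_force: 59.5
```

Emit:
drive_tool(
  steps=[
    {"translation": [0, 0, 0], "angular": [0, 0, 0], "gripper": 0},
    {"translation": [0, 0, 0], "angular": [0, 0, 0], "gripper": 0},
    {"translation": [0, 0, 0], "angular": [0, 0, 0], "gripper": 0},
  ],
)

```text
t: 33.42
tool_pos: [0.631, 0.0184, 0.1235]
tool_rot: [2.227, 2.216, 0.0]
contact_force: [0.3, 0.1, -2.2]
opening: 0.0262
grip_force: 59.5
```

Emit:
drive_tool(
  steps=[
    {"translation": [0, 0, 0.5], "angular": [0, 0, 0], "gripper": 0},
    {"translation": [0, 0, 0.8], "angular": [0, 0, 0], "gripper": 0},
    {"translation": [0, 0, 0.6], "angular": [0, 0, 0], "gripper": 0},
    {"translation": [0, 0, 0.2], "angular": [0, 0, 0], "gripper": 0},
    {"translation": [0, 0, 0], "angular": [0, 0, 0], "gripper": 0},
    {"translation": [0, 0, 0], "angular": [0, 0, 0], "gripper": 0},
  ],
)

```text
t: 34.17
tool_pos: [0.6325, 0.0184, 0.0406]
tool_rot: [2.225, 2.215, 0.002]
contact_force: [0.4, 0.8, -3.2]
opening: 0.0261
grip_force: 59.5
```

Emit:
drive_tool(
  steps=[
    {"translation": [0, 0, 0.2], "angular": [0, 0, 0], "gripper": 0},
    {"translation": [0, 0, 0.15], "angular": [0, 0, 0], "gripper": 0},
    {"translation": [0, 0, 0], "angular": [0, 0, 0], "gripper": 0},
    {"translation": [0, 0, 0], "angular": [0, 0, 0], "gripper": 0},
  ],
)

```text
t: 34.67
tool_pos: [0.6314, 0.0185, 0.0253]
tool_rot: [-2.226, -2.216, 0.0]
contact_force: [0.2, -0.8, -2.4]
opening: 0.0263
grip_force: 59.6
```

Emit:
drive_tool(
  steps=[
    {"translation": [0, 0, 0.03], "angular": [0, 0, 0], "gripper": 0},
    {"translation": [0, 0, 0], "angular": [0, 0, 0], "gripper": 0},
  ],
)

```text
t: 34.92
tool_pos: [0.6314, 0.0184, 0.0241]
tool_rot: [-2.226, -2.216, 0.0]
contact_force: [-0.6, 0.6, -1.7]
opening: 0.0264
grip_force: 59.5
```

Emit:
drive_tool(
  steps=[
    {"translation": [0, 0, 0.02], "angular": [0, 0, 0], "gripper": 0},
    {"translation": [0, 0, 0], "angular": [0, 0, 0], "gripper": 0},
  ],
)

```text
t: 35.17
tool_pos: [0.6315, 0.0184, 0.024]
tool_rot: [-2.226, -2.216, 0.0]
contact_force: [-2.8, 0.2, 2.8]
opening: 0.0267
grip_force: 60.0
```

Emit:
drive_tool(
  steps=[
    {"translation": [0, 0, 0], "angular": [0, 0, 0], "gripper": 0.36},
    {"translation": [0, 0, 0], "angular": [0, 0, 0], "gripper": 0.5},
    {"translation": [0, 0, 0], "angular": [0, 0, 0], "gripper": 0.8},
    {"translation": [0, 0, 0], "angular": [0, 0, 0], "gripper": 1},
    {"translation": [0, 0, 0], "angular": [0, 0, 0], "gripper": 1},
    {"translation": [0, 0, 0], "angular": [0, 0, 0], "gripper": 1},
  ],
)

```text
t: 35.92
tool_pos: [0.6315, 0.0184, 0.0233]
tool_rot: [-2.227, -2.216, 0.0]
contact_force: [0.1, 0.2, -0.1]
opening: 0.0854
grip_force: 0.0
```

Emit:
drive_tool(
  steps=[
    {"translation": [0, 0, -0.3], "angular": [0, 0, 0], "gripper": 1},
    {"translation": [0, 0, -0.8], "angular": [0, 0, 0], "gripper": 1},
    {"translation": [0, 0, -1], "angular": [0, 0, 0], "gripper": 1},
    {"translation": [0, 0, -1], "angular": [0, 0, 0], "gripper": 1},
    {"translation": [0, 0, -1], "angular": [0, 0, 0], "gripper": 1},
    {"translation": [0, 0, -0.5], "angular": [0, 0, 0], "gripper": 1},
    {"translation": [0, 0, 0], "angular": [0, 0, 0], "gripper": 1},
    {"translation": [0, 0, 0], "angular": [0, 0, 0], "gripper": 1},
  ],
)

```text
t: 36.92
tool_pos: [0.6304, 0.0185, 0.2051]
tool_rot: [-2.225, -2.215, 0.003]
contact_force: [0.1, -0.1, 0.6]
opening: 0.0854
grip_force: 0.0
```

```bash
python3 - <<'E'
from station import ctrl
import cv2,numpy as np
a=ctrl.get_image("side")["color"][100:380,150:550,::-1]; b=ctrl.get_image("scene")["color"][80:360,200:600,::-1]
cv2.imwrite("pics/s5.png",np.hstack([a,b]))
E
```

```text
(no output)
```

View pics/s5.png

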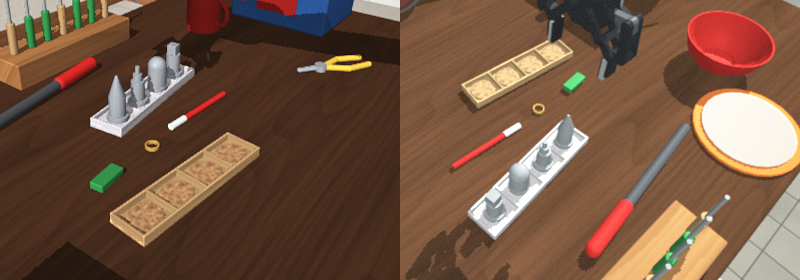

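All four stand upright, one to a compartment and in reverse order (left view: cone at (117,100), stepped, dome, square at (173,60)). The gripper is clear of them.

```bash
python3 -c "
from station import ctrl
print(ctrl.finish_job())"
```

```text
the job is handed in; nothing more can be done
None
```

The four stakes now stand upright in the aluminium rack in reverse order (left to right: cone, stepped, dome, square), none dropped or knocked over, and the job was handed in at about 37 s.

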